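Set a collared tube to its depth ring in a clamping block

TASK

Swing the clamp finger on the black clamping block right up and over so it stays open, then take the long collared tube off the V-rest rack and slide its plain end into the block's bore until the scribed ring on the tube is level with the block's front face. Then swing the clamp finger back down so that it rests on the tube and holds it there, with the ring still at the face. Do not shift the short plain tube, the wrench, the small steel block or the hammer.

Things in the scene. Friction and masses are not known exactly. Their poses are not given: they have to be found in the camera images.
- fixture: Clamping block, fixed: black steel, x 0 to 120, 70 wide (y), top 76 high, on an aluminium plate 12 thick (x -35 to 155, 110 wide). Origin: on the bench under the bore's mouth; x level, into the bore; z up. A round 30 bore, chamfered, runs right through along x at height 52, no stop inside. A flat lip 44 wide sticks out 22 from the face under the bore, top 37 high, level with the bore's bottom.
- bore_mouth (a point): Centre of the bore's mouth in the front face of the block, 52 above the bench; axes as the block's (x into the bore).
- clamp_hinge (a point): Middle of the clamp finger's hinge pin, which lies along the block's y: at block x = 72, y = 0, 104 high. Two lugs (46 wide over all, up to 114 high) stand around it.
- clamp (a joint): Steel clamp finger's angle, rad. 0: down, bore empty; its leg (18 wide, 12 thick, reaching 58 below the pin's level, 14 in front of the face) bars the mouth. Grows as it swings up and back to a stop at 2.2. Lightly damped, 0.22 kg: falls shut by itself from below about 1.5, falls fully open beyond about 1.85 and stays. Rests at about 0.19 on the fitted tube. Finger 18 wide, 14 thick.
- clamp_bar (a point): Grip point on the clamp's handle: a steel round bar, 12 diameter, parallel to the pin, sticking out of the finger's free end to block y = 74. Point on its axis at block y = 50, 86 from the pin's axis: at joint q (rad) it is at block x = 72 - 86 cos q, height 104 + 86 sin q. Pinched from above, it turns in the fingers.
- tube: The tube to fit: aluminium, 180 long, 26 diameter, about 0.16 kg, a collar (36 diameter, 10 long) at one end, a slightly tapered plain nose at the other, a dark ring 4 wide round it 105 from the nose. Starts level in the V-rests, axis 48 high. Origin: on its axis, half-way along; x along the axis, nose at x = 90, ring at -15, collar -90 to -80. May be rolled about x.
- tube_ring (a point): Centre of the scribed ring, on the tube's axis; x as the tube's.
- tube_tip (a point): Centre of the plain nose's end face, on the tube's axis, 105 ahead of the ring.
- rack: Black rack, fixed: plate 100 x 150 x 8 with two lanes at its y = +44 and -44, each with two V-rests (14 thick, at x = +28 and -28, 48 wide) holding a tube along the rack's x, axis 48 high, free to grip beyond the rests. Either tube may be in either lane. Origin on the bench under the plate's middle.
- short_tube: The other tube, 110 long, 26 in diameter, no collar, no ring; leave it in its lane. Origin at its middle, x along its axis.
- wrench: A loose steel wrench lying flat on the bench; leave it.
- gauge_block: A loose steel block 75 x 50 x 25; leave it.
- hammer: A loose hammer lying on the bench; leave it.
Mind the look-alikes: they are no part of the job. What is shaped like the tube but blue or turquoise is not meant.

How it is judged (in metres and radians):
On the way, in this order (a step that is already met when the one before it is completed fails the run):
1. the clamp finger is swung up and over (joint above 1.9) (value of joint clamp above 1.9 rad), for 0.3 s.
2. the collared tube is taken off the rack (moved over 60 mm), the clamp still open (distance of tube from where it was at the start of the episode above 0.06 m and value of joint clamp above 1.8 rad), for 0.2 s.
3. the tube is in the bore with its ring within 5 mm of the front face, the clamp still open (x of tube_ring in the frame of bore_mouth between -0.005 and 0.005 m and x of tube_tip in the frame of bore_mouth above 0.095 m and distance between tube_ring and bore_mouth below 0.008 m and angle between the x axis of tube and the x axis of fixture, either way round below 0.08 rad and value of joint clamp above 1.8 rad), for 0.3 s.
At the end, for the whole second after the job is handed in: The tube is at rest in the bore, in line with it (0.08 rad), its ring within 5 mm of the front face and 8 mm of the mouth's centre; the clamp finger lies still on it (joint 0.10 to 0.30); short tube, wrench, gauge block and hammer within 30 mm of where they were (x of tube_ring in the frame of bore_mouth between -0.005 and 0.005 m and x of tube_tip in the frame of bore_mouth above 0.095 m and distance between tube_ring and bore_mouth below 0.008 m and angle between the x axis of tube and the x axis of fixture, either way round below 0.08 rad and value of joint clamp between 0.1 and 0.3 rad and velocity of joint clamp between -0.05 and 0.05 rad/s and linear speed of tube below 0.02 m/s and distance of each of short_tube, wrench, gauge_block, hammer from where it was at the start of the episode below 0.03 m); the robot touches nothing.
It fails at once if the short tube is moved more than 30 mm (distance of short_tube from where it was at the start of the episode above 0.03 m).
It fails at once if the wrench is moved more than 30 mm (distance of wrench from where it was at the start of the episode above 0.03 m).
It fails at once if the gauge block is moved more than 30 mm (distance of gauge_block from where it was at the start of the episode above 0.03 m).
It fails at once if the hammer is moved more than 30 mm (distance of hammer from where it was at the start of the episode above 0.03 m).
It also fails if it takes over 72 s, if anything falls off the work surface, if the arm or the gripper's body presses on something with over 40 N, if the wrist force passes 120 N, or if a joint passes its speed limit or range.

ROBOT

A 7-joint arm with a two-finger parallel gripper is mounted at the origin on the work surface. World frame = base frame: x ahead of the robot, y to its left, z up, the work surface at z = 0. Lengths are in mm, angles in rad, forces in N, time in s.
With the tool pointing down it reaches from about 400 to 925 mm from the base axis. Payload 5.6 kg.
Tool frame: the origin (TCP) lies at the very end of the fingers, on their centre line; the grasp point (between the pads) lies arm.hold_point_z behind it (arm.hold_point_z is the distance from the TCP to the grasp point, in mm); z points along the fingers, y is the line along which they close (so a half turn about z gives the same grasp; the last joint's range is limited). The gripper opens to 85 mm and grips with 20 to 120 N. Pads are 22 mm wide; open, the fingers measure 114 mm over their backs; the gripper's body (76 mm by 85 mm) begins 54 mm behind the grasp point. The pads swing forward as they close: fully open they stand 13 mm farther back than shut.
Start: joints at [1.087, 0.468, -0.012, 1.603, 0.006, 1.071, -0.056], TCP at [277.293, -587.892, 231.29] pointing down, gripper open.
Joint ranges: [-2.53, 2.53], [-0.31, 2.02], [-1.57, 1.55], [0.28, 2.44], [-1.29, 4.43], [0.15, 1.84], [-2.92, 2.92]. Speed limits (rad/s): [2.57, 2.57, 3.14, 3.14, 3.14, 3.14, 3.14].

INTERFACE

Orientations are given as a unit quaternion [x, y, z, w].
In Python, from cell import arm gives the robot as it stands. Calls block until the motion is done:
- arm.goto(position, orientation): joint-space move of the TCP to a pose.
- arm.line_to(position, attitude=None, v=150, threshold=None): straight line of the TCP; attitude=None keeps the orientation; v is the mean speed in mm/s. With threshold (N) it stops when the force on the tool has changed by that much, and returns True; else False.
- arm.move_joints(angles): joint-space move.
- arm.let_go() and arm.grab(force=None): open the fingers fully, or close them until they stop; force is the grip in N (None keeps the last).
- arm.sleep(seconds).
- arm.inverse_kinematics(position, orientation): joint angles nearest the present ones, or None.
- arm.get_obs(): the state.
- arm.grab_frame(name): name is "scene" or "top" or "wrist"; returns a dict with "image" (400x640x3 uint8, red, green, blue), "z_map" (400x640 float32, mm along the optical axis (not along the pixel's ray), 0 where there is no reading), "mtx" (3x3 intrinsics, pixels), "k1" (the pictures are not rectified: a ray, as slopes to the right and down, at radius r is drawn at 1 + k1 r^2 times it, then the intrinsics apply), "rvec" (rotation vector, rad) and "tvec" (3), from world to camera coordinates, as OpenCV has them. Camera axes: x right, y down, z forward; pixel columns grow to the right and rows downward; lengths in mm; the calibration is good to about 2 mm. A picture is of the moment at which its call begins.
A pose or a line that the arm cannot do raises arm.PlanningError and nothing moves.
- arm.close_job(): hands the job in; it is judged then, once.
Trained networks look in the newest picture that a camera, given by its name, has taken for a name from the list of things; names that differ only in an ending like _2 or _b are one class to them, and where a whole thing is asked for, a point or a joint stands for the part that bears it (a point fixed in the world has none). Each returns a list of dicts, best first, with "conf" (0 to 1); they miss things now and then, are a little off and sometimes report something else, mostly with a low value. They report only what shows in the picture. A call takes as long as a camera call. They do not tell look-alikes from the thing itself.
- arm.spot_in(camera, target): "position" ([column, row] in pixels, amid what is visible of it).
- arm.silhouettes(camera, target): "mask" (400x640 bool, what is visible of it) and "position" ([column, row] in pixels, amid what is visible of it).
- arm.mark_of(camera, target): "position" ([column, row] in pixels: a listed point, or the origin of a listed thing).
The state is a dict: "clock": time; "joint_positions": joint angles; "qd": joint speeds; "effort": joint torques, N m; "position": TCP position; "tcp_rot": TCP orientation; "ft_force": force on the tool from outside, world axes, zero at the start; "moment": the same for the moment, N m; "gripper_width": opening from 0.0 (shut) to 1.0 (fully open); "gripper_force": force on a finger pad.
Only numpy, scipy, OpenCV 4.12 (cv2) and the standard library are available. Lean on these libraries where they do the work, as an engineer would, in place of code of your own. Each camera call takes 0.05 s, during which the arm holds its last target. There are 200 camera calls.

## Working session

There is one attempt and no reset: what is moved stays moved. The work goes in short steps, each a Python script; the robot and the scene stay as the last script left them, time stands still between calls to the robot, and variables do not carry over. Pictures are saved under pics/ and viewed, at most 10 in all, crops included, and the job is handed in when it is done.

```bash
mkdir -p pics; ls; cat > h.py <<'E'
import numpy as np, cv2
from cell import arm
def cam(n):
    f=arm.grab_frame(n); f['R']=cv2.Rodrigues(np.array(f['rvec'],float))[0]; f['t']=np.array(f['tvec'],float).ravel(); return f
def undist(f,uv):
    K=np.array(f['mtx'],float)
    return cv2.undistortPoints(np.array(uv,float).reshape(-1,1,2),K,np.array([f['k1'],0,0,0,0.])).reshape(-1,2)
def rays(f,uv):
    n=undist(f,uv); d=np.c_[n,np.ones(len(n))]@f['R']; return -f['R'].T@f['t'],d   # origin, dirs with cam z=1
def at_z(f,uv,z):
    o,d=rays(f,uv); return o+d*((z-o[2])/d[:,2])[:,None]
def by_depth(f,uv):
    o,d=rays(f,uv); p=np.round(np.array(uv).reshape(-1,2)).astype(int); return o+d*f['z_map'][p[:,1],p[:,0]][:,None]
def cloud(f,mask):
    v,u=np.nonzero(mask&(f['z_map']>0)); return by_depth(f,np.c_[u,v])
def proj(f,P):
    return cv2.projectPoints(np.array(P,float).reshape(-1,1,3),np.array(f['rvec'],float),f['t'],np.array(f['mtx'],float),np.array([f['k1'],0,0,0,0.]))[0].reshape(-1,2)
def tri(obs): # [(f,uv)]
    A=np.zeros((3,3));b=np.zeros(3)
    for f,uv in obs:
        o,d=rays(f,[uv]);d=d[0]/np.linalg.norm(d[0]);M=np.eye(3)-np.outer(d,d);A+=M;b+=M@o
    return np.linalg.solve(A,b)
def save(f,name): cv2.imwrite('pics/'+name,f['image'][:,:,::-1])
E
python3 - <<'E'
from h import *
np.set_printoptions(precision=1,suppress=True)
F={n:cam(n) for n in('scene','top')}
cv2.imwrite('pics/a.png',F['scene']['image'][:,:,::-1]);cv2.imwrite('pics/b.png',F['top']['image'][:,:,::-1])
for n,f in F.items():
    print(n,-f['R'].T@f['t'],f['mtx'][0][0])
    for t in['fixture','bore_mouth','clamp_hinge','clamp_bar','tube','tube_ring','tube_tip','rack','short_tube','wrench','gauge_block','hammer']:
        for r in arm.mark_of(n,t)[:3]: print(t,np.array(r['position']),round(r['conf'],2),by_depth(f,[r['position']])[0])
print(arm.hold_point_z,arm.get_obs())
E
```

```text
pics
scene [ 933.  -815.6 1416.2] 510.5300186499311
fixture [348.2 203.4] 0.93 [575.   52.9  15.3]
bore_mouth [347.8 188.6] 0.58 [562.2  67.3  73.1]
clamp_hinge [327.6 172.3] 0.85 [479.4  81.8  89. ]
clamp_bar [345.9 197.9] 0.86 [583.1   9.9 108.4]
tube [168.7 312.1] 0.79 [ 303.2 -541.1   23.4]
tube [220.3 258.7] 0.76 [ 332.9 -327.4   26.1]
tube [243.5 330.2] 0.65 [ 518.9 -478.2   20.9]
tube_ring [167.4 316. ] 0.76 [ 309.5 -553.2   28.3]
tube_ring [250.3 329.7] 0.68 [ 535.2 -467.9   22.6]
tube_ring [227.9 260.7] 0.64 [ 357.9 -322.3   28.3]
tube_tip [188.8 285.8] 0.94 [ 291.7 -439.7   -2.1]
tube_tip [217.  346.9] 0.92 [ 474.3 -550.    -2.8]
tube_tip [324.4 268.7] 0.79 [ 633.1 -215.8   63.4]
rack [346.9 189.2] 0.73 [ 933.  -815.6 1416.2]
rack [290.  276.9] 0.56 [ 541.8 -264.1    0.8]
short_tube [283.6 285.2] 0.91 [ 555.4 -318.3   58.8]
wrench [279.2 208. ] 0.52 [383.2 -70.    4.9]
wrench [346.4 201.3] 0.39 [569.7  48.5  29.6]
gauge_block [350.9 248.1] 0.61 [660.8 -94.4  21.2]
hammer [370.  125.8] 0.71 [488.6 390.5  22.6]
hammer [326.6 174.4] 0.69 [474.6  84.6  71.3]
top [ 180.7  -64.3 
[... 710 characters left out ...]
 -307.9   58.7]
wrench [328.3 237.4] 0.56 [372.8 -81.4   9.8]
gauge_block [328.2 162. ] 0.62 [647.6 -81.2  27.5]
gauge_block [362.9 164.1] 0.49 [ 634.2 -206.4   47.9]
hammer [194.4 204.1] 0.93 [491.  402.8  25.2]
hammer [279.5 196.6] 0.27 [501.4  86.6 110.4]
18.700000000000003 {'clock': 1.3, 'joint_positions': array([ 1.1,  0.5, -0. ,  1.6,  0. ,  1.1, -0.1]), 'qd': array([ 0., -0.,  0., -0.,  0., -0.,  0.]), 'effort': array([  0. , -53.2,   0. , -25.2,   0. ,   0. ,  -0. ]), 'position': array([ 277.3, -587.9,  231.3]), 'tcp_rot': array([ 1. ,  0.2, -0. ,  0. ]), 'ft_force': array([-0.4, -0.1, -0.2]), 'moment': array([-0., -0., -0.]), 'gripper_force': 0.0, 'gripper_width': 1.000292309916543}
```

```bash
python3 - <<'E'
import cv2
a=cv2.imread('pics/a.png')[100:360,140:440];b=cv2.imread('pics/b.png')[130:280,170:490]
cv2.imwrite('pics/a2.png',cv2.resize(a,None,fx=2.3,fy=2.3,interpolation=2));cv2.imwrite('pics/b2.png',cv2.resize(b,None,fx=2.5,fy=2.5,interpolation=2))
E
```

```text
(no output)
```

View pics/a2.png

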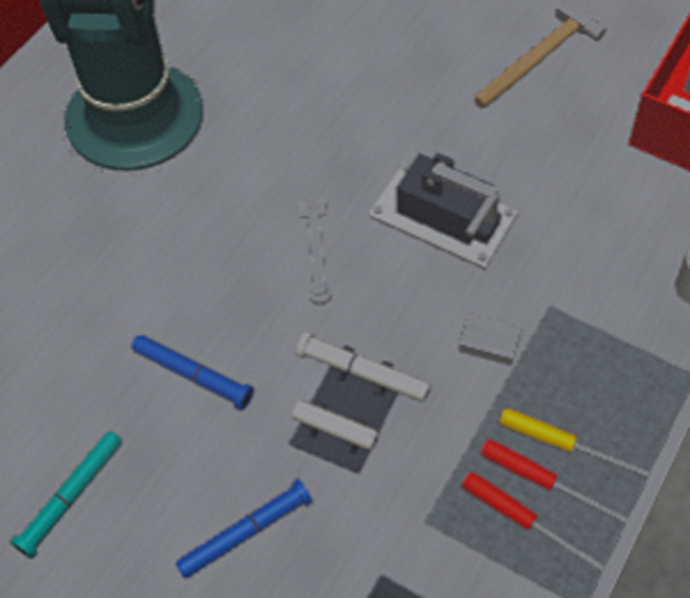

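View pics/b2.png

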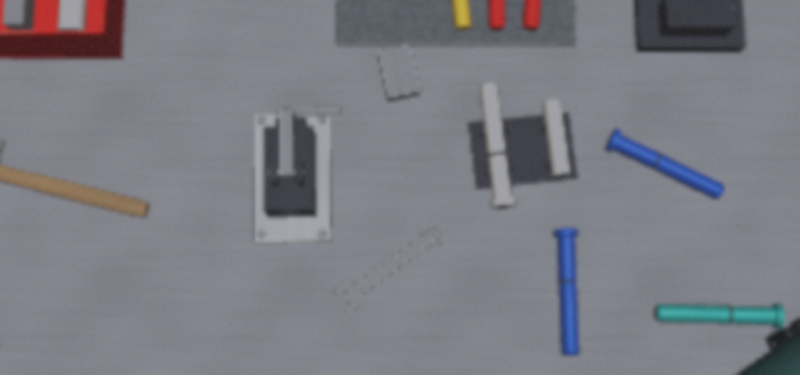

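```bash
cat >> h.py <<'E'
from scipy.spatial.transform import Rotation as Ro
def down(yaw): # tool z down, tool y at world angle yaw
    y=np.array([np.cos(yaw),np.sin(yaw),0]);z=np.array([0,0,-1.]);return Ro.from_matrix(np.c_[np.cross(y,z),y,z]).as_quat()
HP=arm.hold_point_z
E
python3 - <<'E'
from h import *
np.set_printoptions(precision=2,suppress=True)
for nm,p in(('rack',(555,-250,60)),('fix',(570,40,110))):
    for y in (0,np.pi/2,np.pi,-np.pi/2): print(nm,y,arm.inverse_kinematics([p[0],p[1],p[2]],down(y)))
q=arm.get_obs()['tcp_rot']
import pickle
S={}
for nm,p in(('rack1',(520,-240,330)),('rack2',(600,-240,330)),('fix1',(600,60,380)),('fix2',(540,40,380))):
    arm.goto(p,down(0)); arm.sleep(.2)
    f=cam('wrist'); save(f,nm+'.png'); 
    f['marks']={t:[(r['position'],r['conf']) for r in arm.mark_of('wrist',t)[:2]] for t in(['tube','tube_ring','tube_tip','rack','short_tube'] if 'rack' in nm else ['fixture','bore_mouth','clamp_hinge','clamp_bar'])}
    S[nm]=f
    for t,v in f['marks'].items():
        for r in v: print(nm,t,np.array(r[0]),round(r[1],2),by_depth(f,[r[0]])[0])
pickle.dump(S,open('S.pkl','wb'))
print(arm.get_obs()['clock'])
ims=[S[k]['image'] for k in('rack1','fix1')]
im=np.hstack([cv2.resize(i,(400,250),interpolation=cv2.INTER_AREA) for i in ims]);cv2.imwrite('pics/c.png',im[:,:,::-1])
E
```

```text
rack 0 [ 0.6   0.64 -0.31  1.8   0.27  0.74  0.14]
rack 1.5707963267948966 [ 0.79  0.7  -0.57  1.79  0.51  0.8   1.53]
rack 3.141592653589793 [ 0.16  0.62  0.28  1.83 -0.25  0.72 -2.57]
rack -1.5707963267948966 [ 0.4   0.62 -0.04  1.82  0.04  0.71 -1.23]
fix 0 [ 0.32  0.57 -0.58  1.86  0.42  0.83 -0.48]
fix 1.5707963267948966 [ 0.41  0.61 -0.71  1.86  0.52  0.86  1.01]
fix 3.141592653589793 [ 0.74  1.01 -1.33  1.84  1.06  1.23  2.2 ]
fix -1.5707963267948966 [ 0.09  0.51 -0.28  1.88  0.2   0.78 -1.87]
rack1 tube [346.  129.7] 0.93 [ 547.55 -216.85   60.71]
rack1 tube [188.  200.3] 0.65 [ 341.1  -315.76   24.03]
rack1 tube_ring [200.4 205.4] 0.94 [ 358.37 -321.4    28.48]
rack1 tube_ring [335.6 129.8] 0.66 [ 535.62 -217.07   59.84]
rack1 tube_tip [297.6 339.2] 0.97 [ 482.33 -541.5    24.74]
rack1 tube_tip [126.3 201.9] 0.8 [ 259.85 -317.65   24.77]
rack1 rack [340.4 162.1] 0.93 [ 544.59 -267.62    7.29]
rack1 short_tube [351.5 199.9] 0.8 [ 556.28 -303.13   58.92]
rack2 tube [129.1 199.1] 0.96 [ 343.27 -314.14   24.02]
rack2 tube [277.6 129.4] 0.77 [ 548.26 -216.5    58.49]
rack2 tube_r
[... 230 characters left out ...]
rack2 rack [282.1 159.8] 0.88 [ 546.42 -264.18    7.69]
rack2 short_tube [286.9 198.6] 0.87 [ 556.43 -301.14   59.25]
fix1 fixture [301.8 125.1] 0.85 [575.88  83.73  80.5 ]
fix1 bore_mouth [293.1 129.2] 0.94 [567.43  83.01 110.31]
fix1 clamp_hinge [230.2 134.7] 0.87 [494.92  76.88 111.43]
fix1 clamp_hinge [289.2 322.7] 0.6 [ 549.16 -224.64   58.92]
fix1 clamp_bar [305.  175.8] 0.92 [580.13  27.03 108.94]
fix1 clamp_bar [288.  310.7] 0.73 [ 547.27 -207.1    52.81]
fix2 fixture [353. 162.] 0.64 [578.28  26.29 108.69]
fix2 bore_mouth [339.4 115.3] 0.62 [561.08  80.82 108.91]
fix2 clamp_hinge [280.4 123.9] 0.65 [493.59  71.24 110.69]
fix2 clamp_bar [353.  162.2] 0.8 [578.28  26.06 108.76]
6.7417
```

View pics/c.png

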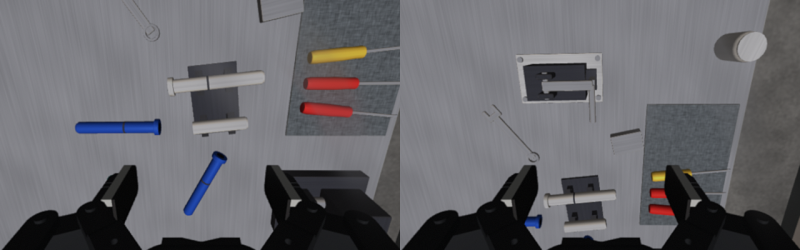

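```bash
python3 - <<'E'
from h import *
import pickle
np.set_printoptions(precision=1,suppress=True)
S=pickle.load(open('S.pkl','rb'))
full=np.ones((400,640),bool)
for n in('fix1','fix2'):
    P=cloud(S[n],full); P=P[(abs(P[:,0]-515)<150)&(abs(P[:,1]-75)<85)]
    for lab,lo,hi in(('plate',8,17),('top',70,82),('bar',98,116)):
        Q=P[(P[:,2]>lo)&(P[:,2]<hi)]
        if lab=='bar': Q=Q[Q[:,1]<55]
        r=cv2.minAreaRect(Q[:,:2].astype(np.float32)); print(n,lab,len(Q),np.array(r[0]),np.array(r[1]),round(r[2],2),np.median(Q[:,2]),np.percentile(Q,[1,99],axis=0).ravel())
        if lab=='bar': print('  bar line',np.polyfit(Q[:,1],Q[:,0],1), Q[:,1].min(),Q[:,2].max())
for n in('rack1','rack2'):
    P=cloud(S[n],full); P=P[(abs(P[:,0]-560)<130)&(abs(P[:,1]+260)<110)]
    for lab,m in(('rack',(P[:,2]>5)&(P[:,2]<12)&(P[:,0]<610)),('tube',(P[:,2]>45)&(P[:,2]<75)&(P[:,1]>-255))):
        Q=P[m]; r=cv2.minAreaRect(Q[:,:2].astype(np.float32)); print(n,lab,len(Q),np.array(r[0]),np.array(r[1]),round(r[2],2),np.percentile(Q,[.5,99.5],axis=0).ravel())
        if lab=='tube':
            c=Q[:,:2].mean(0); d=np.linalg.svd(Q[:,:2]-c,full_matrices=False)[2][0]; d*=np.sign(d[0]); s=(Q[:,:2]-c)@d
            print('  line',c,d,np.degrees(np.arctan2(d[1],d[0])),c+s.min()*d,c+s.max()*d)
            for a in np.arange(s.min(),s.max(),15):
                k=(s>=a)&(s<a+15); print('   ',round((Q[k,0]).mean()),Q[k,2].max().round(1),np.ptp((Q[k,:2]-c)@[-d[1],d[0]]).round(1),np.median((Q[k,:2]-c)@[-d[1],d[0]]).round(1))
    Q=P[(P[:,2]>15)&(P[:,2]<42)&(P[:,1]>-260)]; print('  rests',np.histogram(Q[:,0],bins=np.arange(470,660,10)))
print({n:[tri([(S[n+'1'],S[n+'1']['marks'][t][i][0]),(S[n+'2'],S[n+'2']['marks'][t][j][0])]) for t,i,j in L] for n,L in(('rack',[('tube_ring',1,1),('tube',0,1),('rack',0,0)]),('fix',[('bore_mouth',0,0),('clamp_hinge',0,0),('clamp_bar',0,0)]))})
E
```

```text
fix1 plate 3650 [507.6  73.3] [190.6 109.6] 1.32 11.571901326112425 [413.6  19.    9.1 602.2 128.9  16.5]
fix1 top 3610 [517.5  73.5] [140.7  70. ] 1.31 75.5653927783641 [448.9  38.8  72.6 567.5 108.4  77.9]
fix1 bar 528 [535.5  27.9] [ 53.9 106.1] 89.87 108.59193086030987 [484.7   2.1 103.1 588.5  54.8 114.4]
  bar line [ -1.2 605.5] 0.8731330058985236 114.91566849965267
fix2 plate 4031 [507.9  73.4] [189.8 109.5] 1.24 11.573057366456112 [414.3  19.3   9.3 601.8 128.1  16.3]
fix2 top 3853 [517.4  73.5] [139.  70.] 1.33 75.5677560094461 [448.9  39.   73.6 566.8 108.3  77.7]
fix2 bar 547 [535.6  27.9] [107.   53.8] 0.21 108.85967747062335 [483.9   2.  103.7 588.9  54.7 114.4]
  bar line [ -1.1 603.3] 1.189069421892981 115.17311072937548
rack1 rack 4366 [ 548.7 -263.7] [ 99.9 149.9] 6.04 [ 494.2 -333.7    5.4  599.9 -186.2    9.6]
rack1 tube 3692 [ 546.8 -219.9] [179.4  44.3] 5.88 [ 457.9 -243.5   45.3  634.3 -198.3   65.6]
  line [ 544.5 -218.5] [1.  0.1] 6.008194253254092 [ 457.4 -227.7] [ 635.8 -208.9]
    465 66.9 35.8 0.7
    480 62.2 25.8 0.5
    495 62.4 25.4 0.4
    510 62.4 42
[... 644 characters left out ...]
.9] [ 636.6 -208.9]
    465 67.1 35.2 0.5
    480 62.3 25.3 0.1
    495 62.1 25.4 0.4
    510 62.5 42.9 0.7
    524 62.7 42.8 0.5
    540 62.3 25.8 0.4
    554 61.9 25.4 0.3
    570 62.0 42.8 0.7
    584 62.1 41.3 0.4
    599 62.6 25.4 0.4
    614 61.9 25.7 0.2
    629 62.0 25.4 0.2
  rests (array([ 0,  0,  0,  1, 11, 22,  0,  0,  0,  5, 12,  2,  0,  0,  0,  0,  0,
        0]), array([470, 480, 490, 500, 510, 520, 530, 540, 550, 560, 570, 580, 590,
       600, 610, 620, 630, 640, 650]))
{'rack': [array([ 535.4, -217.7,   67.6]), array([ 547.9, -217.3,   55.5]), array([ 545.2, -268.2,   -2.5])], 'fix': [array([563.5,  75.8,  60.7]), array([491.4,  71.9,  95.9]), array([579.5,  23. ,  95. ])]}
```

```bash
cat >> h.py <<'E'
a=np.radians(1.3); EX=np.array([-np.cos(a),-np.sin(a),0]); EY=np.array([np.sin(a),-np.cos(a),0]); M0=np.array([507.75,73.35,0])-60*EX
def blk(x,y,z): return M0+x*EX+y*EY+[0,0,z]
def bar(q,y=50): return blk(72-86*np.cos(q),y,104+86*np.sin(q))
def tcp(p): return np.array(p)-[0,0,HP]   # TCP for grasp point p, tool down
E
python3 - <<'E'
from h import *
np.set_printoptions(precision=2,suppress=True)
q=down(a)
arm.goto(tcp(bar(0)+[0,0,80]),q)
arm.line_to(tcp(bar(0)),q,v=120)
arm.grab(30)
o=arm.get_obs();print(o['gripper_width'],o['gripper_force'],o['ft_force'])
for t in np.linspace(0,2.12,11)[1:]:
    arm.line_to(tcp(bar(t)),q,v=90)
o=arm.get_obs();print(o['gripper_width'],o['gripper_force'],o['ft_force'],o['clock'])
arm.let_go(); arm.sleep(.4)
arm.line_to(tcp(bar(2.12)+[0,0,90]),q,v=200)
arm.goto([600,-40,380],down(0)); arm.sleep(.2)
f=cam('wrist');save(f,'d.png')
P=cloud(f,np.ones((400,640),bool));P=P[(abs(P[:,0]-515)<150)&(abs(P[:,1]-60)<85)&(P[:,2]>120)&(P[:,2]<200)]
print(len(P),np.percentile(P,[1,50,99],axis=0) if len(P) else '',bar(2.2),arm.get_obs()['clock'])
E
```

```text
0.12735395687122208 29.196114242076874 [-1.05  0.56  2.74]
0.12459395517491348 33.18096578121185 [-2.69  1.37  6.32] 12.6083
2255 [[440.65  -0.43 120.79]
 [451.75  63.45 177.81]
 [491.27  80.74 199.46]] [446.29  21.94 173.53] 15.4083
```

View pics/d.png

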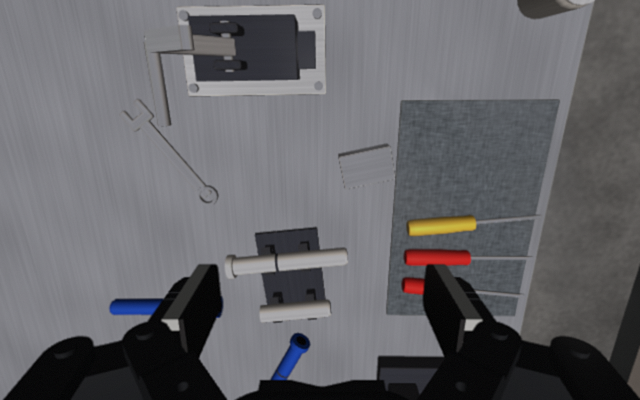

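```bash
cat >> h.py <<'E'
G=58
def tubefit(f,zlo,zhi,c,r=170):
    P=cloud(f,np.ones((400,640),bool)); P=P[(P[:,2]>zlo)&(P[:,2]<zhi)&(np.hypot(P[:,0]-c[0],P[:,1]-c[1])<r)]; return P
E
python3 - <<'E'
from h import *
import pickle
np.set_printoptions(precision=2,suppress=True)
t=np.radians(6.04); d=np.array([np.cos(t),np.sin(t),0])
C=np.array([547,-218.3,48.5]); g=C-G*d
q=down(t-np.pi/2); q2=down(a+np.pi/2)
arm.goto(tcp(g+[0,0,90]),q); arm.line_to(tcp(g),q,v=150)
arm.grab(45); o=arm.get_obs();print(o['gripper_width'],o['gripper_force'],o['ft_force'])
arm.line_to(tcp(g+[0,0,180]),q,v=200)
p=blk(-135-15-G+15,0,230)
arm.goto(tcp(p),q2); arm.sleep(.3)
o=arm.get_obs();print(o['gripper_width'],o['clock'],o['position'],tcp(p))
f=cam('wrist');save(f,'e.png');pickle.dump(f,open('e.pkl','wb'))
print([(np.array(r['position']),r['conf'],by_depth(f,[r['position']])[0]) for t in('tube_ring','tube_tip') for r in arm.mark_of('wrist',t)[:2]])
P=tubefit(f,205,260,p+80*EX,120); L=(P-p)@EX; W=(P-p)@EY
print(len(P),L.min(),L.max())
for s in np.arange(10,160,15):
    k=(L>=s)&(L<s+15)
    if k.sum()>5: print(s,k.sum(),W[k].min(),W[k].max(),P[k,2].max()-230)
E
```

```text
0.2923999690382225 43.74528408050537 [-0.54 -6.    2.53]
0.29179680995202845 21.3 [760.71  78.75 211.52] [760.68  79.09 211.3 ]
[(array([328.9, 187.4]), 0.77, array([713.27,  81.55, 242.  ]))]
33222 -32.53153432101878 103.81042208712184
10 5397 -45.33469648989637 42.507964389246276 29.99788504653594
25 2647 -15.0051016681906 10.861379181036542 12.922039644809502
40 3013 -15.373700731884579 10.977879237732829 13.066946762027356
55 3394 -15.669228314159973 9.954754491522129 13.40605522989597
70 3891 -16.247400704032685 9.53727578746763 13.816234386221737
85 4480 -16.45912935453009 9.087472703740564 14.114989357879153
100 859 -16.65544310881203 8.667102162903408 13.667581709906528
```

View pics/e.png

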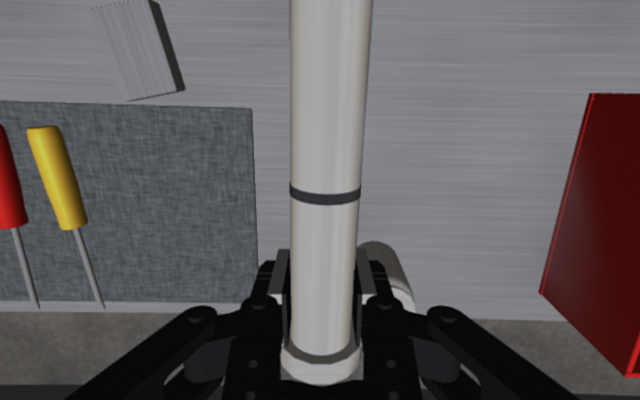

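```bash
python3 - <<'E'
from h import *
import pickle
np.set_printoptions(precision=2,suppress=True)
full=np.ones((400,640),bool)
o=arm.get_obs();R=Ro.from_quat(o['tcp_rot']).as_matrix();print('tool y ang',np.degrees(np.arctan2(R[1,1],R[0,1])),R[:,2])
p=blk(-193,0,230)
f=pickle.load(open('e.pkl','rb'))
# ring in wrist image
im=f['image'].astype(int).sum(2)
col=im[150:240,310:345].mean(1); k=np.where(col<col.max()*.55)[0]+150; print('ring rows',k)
u=327.;v=k.mean();
o_,dd=rays(f,[[u,v]]); X=o_+dd*((230+12.5-o_[2])/dd[:,2])[:,None]; print('ring L',(X-p)@EX,(X-p)@EY)
for n in('top','scene'):
    f=cam(n); P=cloud(f,full); pickle.dump(f,open(n+'.pkl','wb'))
    Q=P[(abs(P[:,0]-510)<115)&(abs(P[:,1]-75)<75)&(P[:,2]>6)&(P[:,2]<18)]
    r=cv2.minAreaRect(Q[:,:2].astype(np.float32));print(n,'plate',r)
    Q=P[(abs(P[:,0]-510)<80)&(abs(P[:,1]-75)<60)&(P[:,2]>70)&(P[:,2]<82)]
    r=cv2.minAreaRect(Q[:,:2].astype(np.float32));print(n,'top',r,np.median(Q[:,2]))
    Q=P[(P[:,0]>590)&(P[:,0]<735)&(abs(P[:,1]-80)<30)&(P[:,2]>215)&(P[:,2]<260)]
    L=(Q-p)@EX;W=(Q-p)@EY
    print(n,len(Q),L.min(),L.max())
    for s in np.arange(30,150,20):
        k=(L>=s)&(L<s+20)
        if k.sum()>5: print(s,k.sum(),W[k].min(),W[k].max(),Q[k,2].max()-230)
E
```

```text
tool y ang 91.2957404882316 [ 0. -0. -1.]
ring rows [194 195 196 197 198 199 200 201 202 203 204]
ring L [43.47] [-2.92]
top plate ((509.69140625, 76.38677215576172), (227.4385986328125, 146.30274963378906), 0.48458147048950195)
top top ((508.173828125, 70.3305435180664), (122.35956573486328, 70.151611328125), 0.47111690044403076) 75.3115689148184
top 292 25.870909909302597 149.63991691319825
30 44 -13.407832266915458 10.732075582625669 16.02271039037373
50 45 -12.893753008214668 10.297583924513171 14.049501814017503
70 47 -13.343005123150379 10.495875280262526 19.31544610293622
90 47 -12.798437020572969 10.326890706165209 20.339147995731537
110 48 -12.881935481303163 10.079376885022835 16.347291396467426
130 54 -13.134573316398425 10.133944629076582 18.606511760418016
scene plate ((509.635498046875, 77.26152801513672), (137.56446838378906, 223.29779052734375), 89.43411254882812)
scene top ((504.5355224609375, 68.42623901367188), (122.29454803466797, 75.25899505615234), 2.441446304321289) 75.0479561971074
scene 372 25.74429885063778 151.61446913124507
30 62 -10.964753601721572 15.842765433522818 14.867925360889558
50 58 -7.742778133869526 13.483728530804575 14.964335195788408
70 60 -10.35619948331096 14.427495947542464 13.13280464561899
90 62 -12.490686569749686 13.387501611072484 16.943423247060082
110 59 -11.43533585314553 12.931162339789058 15.52836004845085
130 55 -14.786593771905933 13.138876480090593 15.991163505210125
```

```bash
python3 - <<'E'
from h import *
import pickle
np.set_printoptions(precision=2,suppress=True)
full=np.ones((400,640),bool)
def edges(Q,c,n=14,lo=-52,hi=52,half=45):
    # boundary along y for slices in x -> centre line fit
    pass
fs={n:pickle.load(open(n+'.pkl','rb')) for n in('top','scene')}
S=pickle.load(open('S.pkl','rb')); fs.update({k:S[k] for k in('fix1','fix2')})
for n,f in fs.items():
    P=cloud(f,full)
    Q=P[(P[:,0]>455)&(P[:,0]<560)&(abs(P[:,1]-72)<50)&(P[:,2]>66)&(P[:,2]<85)]
    b=np.round((Q[:,0]-455)/5).astype(int)
    xs,lo,hi=[],[],[]
    for i in np.unique(b):
        k=b==i
        if k.sum()>5: xs.append(Q[k,0].mean());lo.append(Q[k,1].min());hi.append(Q[k,1].max())
    A=[np.polyfit(np.array(xs)-507.75,v,1) for v in(lo,hi)]
    print(n,len(xs),[(np.degrees(np.arctan(x[0])).round(2),x[1].round(2)) for x in A])
# current rack short tube, still in lane, by all cams
f4=cam('wrist')
for n,f in list(fs.items())+[('rack1',S['rack1']),('rack2',S['rack2'])]:
    P=cloud(f,full); Q=P[(P[:,0]>480)&(P[:,0]<630)&(abs(P[:,1]+305)<25)&(P[:,2]>48)&(P[:,2]<75)]
    if len(Q)<30: continue
    c=Q[:,:2].mean(0); d=np.linalg.svd(Q[:,:2]-c,full_matrices=False)[2][0]; d*=np.sign(d[0]); s=(Q[:,:2]-c)@d
    print(n,'short',len(Q),c+d*(s.max()+s.min())/2,np.ptp(s),np.degrees(np.arctan2(d[1],d[0])),np.percentile(Q[:,2],90))
E
```

```text
top 20 [(np.float64(-8.49), np.float64(39.24)), (np.float64(-0.6), np.float64(103.12))]
scene 22 [(np.float64(0.63), np.float64(33.75)), (np.float64(23.07), np.float64(89.54))]
fix1 22 [(np.float64(1.41), np.float64(38.87)), (np.float64(1.28), np.float64(108.13))]
fix2 22 [(np.float64(1.39), np.float64(38.94)), (np.float64(1.19), np.float64(107.95))]
top short 225 [ 555.78 -309.02] 109.97940927380846 5.6141618343439825 62.696672983902225
scene short 318 [ 555.3  -313.22] 111.85877816595705 5.612260521666923 62.01295249800514
fix1 short 991 [ 557.6  -301.26] 109.71853138748511 6.252417082967929 60.346875670723364
fix2 short 995 [ 557.16 -301.27] 109.69101377307543 5.892438467973468 60.26949128965644
rack1 short 1748 [ 557.2  -303.84] 109.9403972422445 6.079142165869387 60.56828975333468
rack2 short 1744 [ 557.27 -304.12] 110.25126577545748 5.986200285316293 60.52021581491029
```

```bash
python3 - <<'E'
from h import *
import pickle
np.set_printoptions(precision=2,suppress=True)
from scipy.ndimage import gaussian_filter1d
fs={n:pickle.load(open(n+'.pkl','rb')) for n in('top','scene')}
off=np.arange(-14,14.1,.5)
def prof(f,pts,dirn):
    g=cv2.cvtColor(f['image'],cv2.COLOR_RGB2GRAY).astype(np.float32)
    P=(pts[:,None]+off[None,:,None]*dirn).reshape(-1,3); uv=proj(f,P).astype(np.float32)
    return cv2.remap(g,uv[:,0].reshape(len(pts),-1),uv[:,1].reshape(len(pts),-1),cv2.INTER_LINEAR)
for n,f in fs.items():
    for lab,pts,d in [('-Y.. block y=-35 top',[blk(x,-35,76) for x in np.arange(8,113,3)],EY),('y=+35 bot',[blk(x,35,12) for x in np.arange(8,113,3)],EY),
      ('x=0 top',[blk(0,y,76) for y in list(range(-30,-12,2))+list(range(14,32,2))],EX),('x=120 bot',[blk(120,y,12) for y in range(-30,31,3)],EX),('x=120 top',[blk(120,y,76) for y in list(range(-30,-12,2))],EX),('x=0 bot',[blk(0,y,12) for y in range(-33,-23,2)],EX),
      ('tube +',[blk(-193,0,230)+L*EX+13*EY for L in range(32,140,3)],EY),('tube -',[blk(-193,0,230)+L*EX-13*EY for L in range(32,140,3)],EY),('nose',[blk(-193+148,y,230) for y in range(-9,10,2)],EX)]:
        pr=gaussian_filter1d(prof(f,np.array(pts),d),2,axis=1); G_=np.gradient(pr,axis=1); h=len(pts)//2
        r=[]
        for s in(slice(0,None),slice(0,h),slice(h,None)):
            m=G_[s].mean(0); i=np.argmax(abs(m)); r.append((off[i],round(float(m[i]),1)))
        print(n,lab,r)
E
```

```text
top -Y.. block y=-35 top [(np.float64(3.5), -5.5), (np.float64(3.5), -5.6), (np.float64(3.5), -5.4)]
top y=+35 bot [(np.float64(2.0), 4.7), (np.float64(1.5), 5.4), (np.float64(3.5), 4.2)]
top x=0 top [(np.float64(0.5), -2.6), (np.float64(0.5), -4.6), (np.float64(-12.0), -4.4)]
top x=120 bot [(np.float64(-1.0), 6.3), (np.float64(-1.0), 6.1), (np.float64(-1.0), 6.5)]
top x=120 top [(np.float64(9.0), 5.5), (np.float64(6.5), 4.5), (np.float64(9.0), 6.4)]
top x=0 bot [(np.float64(-12.5), -3.1), (np.float64(-12.5), -3.1), (np.float64(-12.5), -3.1)]
top tube + [(np.float64(-5.0), -2.8), (np.float64(-2.5), -3.3), (np.float64(-5.5), -2.6)]
top tube - [(np.float64(1.5), 2.6), (np.float64(1.5), 2.8), (np.float64(0.0), 2.4)]
top nose [(np.float64(-3.0), -5.5), (np.float64(-3.0), -7.1), (np.float64(-3.0), -3.9)]
scene -Y.. block y=-35 top [(np.float64(3.5), -2.5), (np.float64(3.5), -4.8), (np.float64(-10.0), -2.6)]
scene y=+35 bot [(np.float64(2.0), 7.4), (np.float64(2.0), 7.4), (np.float64(2.0), 7.4)]
scene x=0 top [(np.float64(-2.5), -2.9), (np.float64(-2.5), -5.1), (np.float64(3.0), 1.3)]
scene x=120 bot [(np.float64(10.5), 1.5), (np.float64(-6.0), 0.6), (np.float64(11.5), 3.0)]
scene x=120 top [(np.float64(1.5), 4.1), (np.float64(2.5), 3.4), (np.float64(1.0), 4.8)]
scene x=0 bot [(np.float64(-13.0), -1.4), (np.float64(-12.5), -2.0), (np.float64(-10.0), 1.2)]
scene tube + [(np.float64(-4.0), -3.6), (np.float64(4.0), 3.9), (np.float64(-4.5), -3.8)]
scene tube - [(np.float64(-3.5), 1.9), (np.float64(-3.0), 1.7), (np.float64(-4.5), 2.2)]
scene nose [(np.float64(4.5), -0.9), (np.float64(4.5), -2.2), (np.float64(-2.0), -0.6)]
```

```bash
cat >> h.py <<'E'
M0=M0+3.6*EY
Q2=down(a+np.pi/2)
E
python3 - <<'E'
from h import *
np.set_printoptions(precision=2,suppress=True)
g=lambda ring,dy=0,dz=0: tcp(blk(ring-43,dy,52.3+dz))
arm.line_to(g(-135,0,80),Q2,v=150); arm.line_to(g(-135),Q2,v=120)
F0=arm.get_obs()['ft_force'];print('F0',F0)
for ring in(-103,-95,-85):
    hit=arm.line_to(g(ring),Q2,v=50,threshold=10)
    o=arm.get_obs();print(ring,hit,(o['position']-g(ring)),o['ft_force']-F0,o['clock'])
    if hit: break
f=cam('scene');c=f['image'][150:230,300:420];cv2.imwrite('pics/f.png',cv2.resize(c,None,fx=5,fy=5,interpolation=2)[:,:,::-1])
E
```

```text
F0 [-0.18 -0.45 -0.22]
-103 False [ 0.29 -0.15  0.17] [-0.16  0.85 -1.24] 24.0167
-95 False [-0.54 -0.26 -0.14] [ 0.1   0.43 -1.92] 24.325
-85 False [-0.56 -0.07 -0.05] [ 0.28 -0.15 -1.25] 24.675
```

View pics/f.png

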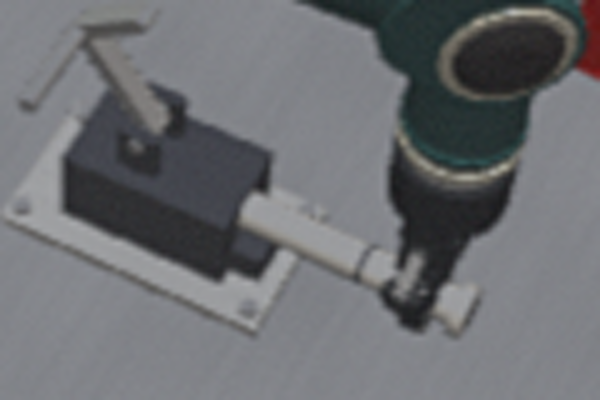

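```bash
python3 - <<'E'
from h import *
import pickle
np.set_printoptions(precision=2,suppress=True)
g=lambda ring,dy=0,dz=0: tcp(blk(ring-43,dy,52.3+dz))
F0=np.array([-.18,-.45,-.22])
for ring in(-60,-35,-12):
    hit=arm.line_to(g(ring),Q2,v=60,threshold=12)
    o=arm.get_obs();print(ring,hit,(o['position']-g(ring)),o['ft_force']-F0,o['moment'],o['clock'])
    if hit: break
f=cam('wrist');save(f,'g.png');pickle.dump(f,open('g.pkl','wb'))
E
```

```text
-60 False [-0.12  0.02  0.09] [ 0.18  0.81 -1.47] [-0.15  0.05  0.14] 25.2917
-35 False [-0.12  0.06  0.14] [ 0.55  0.29 -1.51] [-0.1  -0.02  0.08] 25.8583
-12 False [-0.14  0.06  0.15] [-0.3  -0.18 -0.77] [-0.06 -0.06  0.02] 26.3917
```

View pics/g.png

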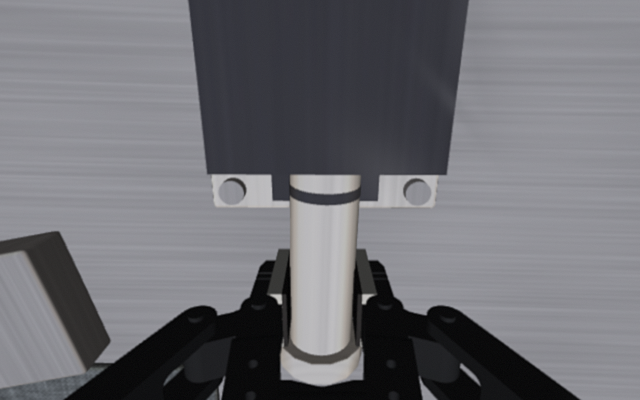

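```bash
python3 - <<'E'
from h import *
import pickle
np.set_printoptions(precision=2,suppress=True)
f=pickle.load(open('g.pkl','rb')); g=cv2.cvtColor(f['image'],cv2.COLOR_RGB2GRAY).astype(float)
c=g[150:230,318:334].mean(1); print('tube col',c[10:65].round())
e=[g[150:200,a_:b_].mean(1) for a_,b_ in((235,262),(385,415))]; print([np.argmax(np.gradient(x))+150 for x in e])
c2=g[150:230,276:287].mean(1);print('lip',c2[10:65].round())
k=np.where(c<90)[0]+150
rr=[r for r in k if r>182]; print(rr)
R=at_z(f,[[326,np.mean(rr)]],64.8)[0]
for rowe in(173,174,175):
    E_=at_z(f,[[326,rowe]],76)[0]; print(rowe,'ring x rel face',(R-E_)@EX)
print('model ring', (R-blk(0,0,0))@EX,(R-blk(0,0,0))@EY)
E
```

```text
tube col [ 59.  58.  58.  58.  58.  58.  58.  58.  58.  58.  58.  57.  56.  57.
  91. 153. 181. 183. 182. 181. 182. 182. 182. 182. 181. 182. 182. 182.
 182. 182. 182. 184. 182. 154.  99.  60.  55.  56.  57.  57.  57.  57.
  56.  52.  78. 144. 179. 184. 182. 182. 182. 182. 182. 182. 182.]
[np.int64(174), np.int64(175)]
lip [ 55.  55.  55.  55.  55.  55.  55.  55.  55.  55.  55.  55.  55.  55.
  55.  56.  57.  57.  57.  57.  56.  56.  56.  57.  57.  57.  57.  56.
  57.  56.  57.  57.  56.  57.  57.  56.  57.  56.  54.  59. 104. 162.
 186. 187. 186. 186. 185. 164. 142. 138. 139. 140. 140. 141. 141.]
[np.int64(195), np.int64(196), np.int64(197), np.int64(198), np.int64(199), np.int64(200), np.int64(201), np.int64(202), np.int64(203), np.int64(204)]
173 ring x rel face -12.142158232028358
174 ring x rel face -11.840416715684979
175 ring x rel face -11.538103173698747
model ring -11.564412439539252 -2.9339247127364994
```

```bash
python3 - <<'E'
from h import *
import pickle
np.set_printoptions(precision=2,suppress=True)
g=lambda ring,dy=0,dz=0: tcp(blk(ring-43,dy,52.3+dz))
print(arm.line_to(g(-.3),Q2,v=40,threshold=15)); arm.sleep(.4)
o=arm.get_obs();print(o['position']-g(-.3),o['ft_force'],o['clock'])
f=cam('wrist');save(f,'i1.png')
arm.let_go(); arm.sleep(.4)
arm.line_to(g(-.3,0,45),Q2,v=120)
f2=cam('wrist');save(f2,'i2.png')
for F,zt in((f,64.8),(f2,63.3)):
    gg=cv2.cvtColor(F['image'],cv2.COLOR_RGB2GRAY).astype(float)
    uf=proj(F,[blk(0,0,76)])[0]; c=gg[:,318:334].mean(1); r0=int(uf[1]); print(uf,r0-12,c[r0-12:r0+20].round())
    e=[gg[r0-20:r0+20,a_:b_].mean(1) for a_,b_ in((235,262),(385,415))]; print([np.argmax(np.gradient(x))+r0-20 for x in e])
    print('row of ring near edge(-2) at tube top if ring at face:',proj(F,[blk(-2,0,zt)])[0], 'ring at face -5 edge',proj(F,[blk(-7,0,zt)])[0])
ims=np.hstack([x['image'][100:260,220:430] for x in(f,f2)]);cv2.imwrite('pics/i.png',cv2.resize(ims,None,fx=1.8,fy=1.8)[:,:,::-1])
E
```

```text
False
[0.11 0.04 0.02] [ 0.38 -0.51 -0.22] 27.2833
[316.91 211.6 ] 199 [ 61.  61.  61.  61.  61.  61.  61.  61.  61.  60.  56.  74. 135. 181.
 194. 194. 193. 193. 193. 192. 193. 192. 193. 193. 193. 193. 193. 193.
 193. 193. 193. 193.]
[np.int64(211), np.int64(211)]
row of ring near edge(-2) at tube top if ring at face: [317.31 204.94] ring at face -5 edge [317.35 218.81]
[318.89 172.58] 160 [ 53.  53.  52.  53.  53.  52.  53.  52.  53.  51.  49.  69. 124. 160.
 169. 169. 168. 168. 168. 168. 168. 168. 168. 168. 168. 169. 168. 169.
 168. 169. 168. 169.]
[np.int64(171), np.int64(172)]
row of ring near edge(-2) at tube top if ring at face: [319.08 169.56] ring at face -5 edge [319.1  180.03]
```

View pics/i.png

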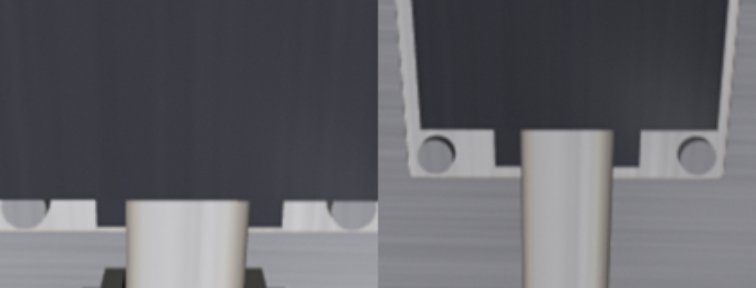

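```bash
python3 - <<'E'
from h import *
np.set_printoptions(precision=2,suppress=True)
q=down(a)
p=arm.get_obs()['position']; arm.line_to([p[0],p[1],230],v=250)
f=cam('wrist');save(f,'j.png')
gg=cv2.cvtColor(f['image'],cv2.COLOR_RGB2GRAY).astype(float)
for x,z in((0,76),(-65,68),(-75,68)): print(x,proj(f,[blk(x,0,z)])[0])
u=int(proj(f,[blk(-50,0,63)])[0][0]); pr=gg[:,u-4:u+5].mean(1); pr2=gg[:,u+19:u+23].mean(1)
G1=np.gradient(pr);k=np.argsort(-abs(G1))[:10];print(sorted([(int(i),round(G1[i])) for i in k]))
arm.goto(tcp(bar(2.2)+[0,0,70]),q); arm.line_to(tcp(bar(2.19)),q,v=120)
arm.grab(30); o=arm.get_obs();print(o['gripper_width'],o['ft_force'],o['clock'])
for t in np.linspace(2.19,.21,11)[1:]: arm.line_to(tcp(bar(t)),q,v=90)
o=arm.get_obs();print(o['gripper_width'],o['ft_force'],o['clock'])
arm.let_go(); arm.sleep(.3)
arm.line_to(tcp(bar(.21)+[0,0,120]),q,v=200)
arm.goto(blk(-50,-20,250)+[0,-60,0],down(0)); arm.sleep(.3)
f=cam('wrist');save(f,'k.png')
P=cloud(f,np.ones((400,640),bool)); x=(P-blk(0,0,0))@EX;y=(P-blk(0,0,0))@EY
k=(y>15)&(y<70)&(abs(x+13)<25)&(P[:,2]>85)&(P[:,2]<150);print('bar top z',np.percentile(P[k,2],[50,95]),x[k].mean(),'expect',110+86*np.sin(.19))
k=(abs(y)<35)&(x>-110)&(x<-50)&(P[:,2]>62)&(P[:,2]<75);print('collar x',np.percentile(x[k],[1,50,99]),arm.get_obs()['clock'])
cv2.imwrite('pics/k2.png',f['image'][:,:,::-1])
E
```

```text
0 [320.98 127.2 ]
-65 [320.96 198.62]
-75 [320.96 208.97]
[(39, -22), (127, 34), (128, 41), (196, -24), (197, -32), (199, 33), (200, 18), (385, -33), (386, -46), (387, -25)]
0.1279853154571269 [-2.58 -1.16  3.3 ] 32.2917
0.12561775639802197 [ 1.28 -3.87 -0.49] 35.7083
bar top z [124.31 125.99] -13.04412489410753 expect 126.24186496797904
collar x [-75.24 -68.76 -50.7 ] 38.125
```

View pics/k2.png

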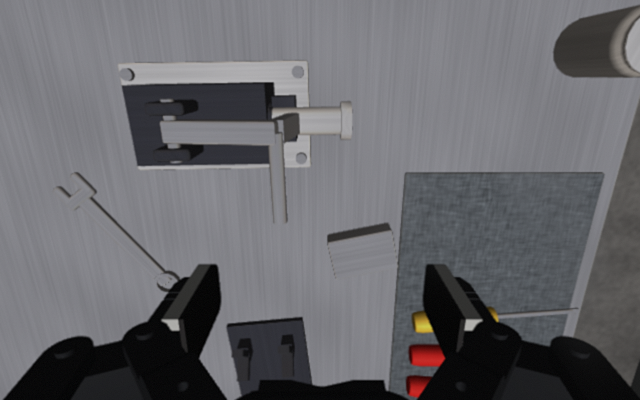

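```bash
python3 -c "
from h import *
print(arm.close_job(),arm.get_obs()['clock'])"
```

```text
the job is handed in; nothing more can be done
the job is handed in; nothing more can be done
```

The job is handed in, but I got no verdict back. My last pictures show the tube in the bore with its ring at the front face (to about 1 mm, judged by the collar) and the clamp finger resting on it; the loose parts looked undisturbed, though the hammer and short tube were not in that last view, and the clock read 38 s.

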